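# Load the core plugging jig

### The arm

A 6-joint arm with a two-finger parallel gripper is mounted at the origin on a cart in front of the work surface, level with it; the furniture and walls round the work are solid. World frame = base frame: x ahead of the robot, y to its left, z up, the work surface at z = 0. Lengths are in m, angles in rad, forces in N, time in s.
With the tool pointing down it reaches from about 0.325 to 0.75 m from the base axis. Payload 7.6 kg.
Tool frame: the origin (TCP) lies at the very end of the fingers, on their centre line; the grasp point (between the pads) lies 19 mm behind it (bot.hold_point_z is the distance from the TCP to the grasp point, in m); z points along the fingers, y is the direction in which the jaws open and shut (so a half turn about z gives the same grasp; the last joint's range is limited). The gripper opens to 85 mm and grips with 20 to 120 N. Pads are 22 mm wide; open, the fingers measure 114 mm over their backs; the gripper's body (76 mm by 85 mm) begins 54 mm behind the grasp point. The pads swing forward as they close: fully open they stand 13 mm farther back than shut.
Start: joints at [1.131, 0.052, 1.401, -0, 1.689, -0.07], TCP at [0.19, 0.49, 0.231] pointing down, gripper open.
Joint ranges: [-2.9, 2.9], [-0.91, 2.17], [0.12, 2.37], [-1.06, 4.2], [0.26, 2.73], [-2.93, 2.93]. Speed limits (rad/s): [2.57, 2.57, 3.01, 3.14, 3.14, 3.14].

### API

Orientations are given as a 3x3 rotation matrix whose columns are the frame's x, y, z axes.
In Python, from plant import bot, claw, solve_ik, cams, silhouettes gives the robot as it stands. The module is installed in compiled form; this text tells all that it offers. Calls block until the motion is done:
- bot.movep(position, orientation): joint-space move of the TCP to a pose.
- bot.movel(position, rotation=None, feed=0.15, max_force=None): straight line of the TCP; rotation=None keeps the orientation; feed is the mean speed in m/s. With max_force (N) it stops when the force on the tool has changed by that much, and returns True; else False.
- bot.move_j(angles): joint-space move.
- claw.command_gripper(opening): finger opening in m; the grip force is fixed at half the most; returns when the fingers have stopped.
- bot.dwell(seconds).
- solve_ik(position, orientation): joint angles nearest the present ones, or None.
- cams.capture(name): name is "side" or "top" or "wrist"; returns (picture, depth): 480x640x3 uint8, red, green, blue; 480x640 float32, m along the optical axis (not along the pixel's ray), 0 where there is no reading.
- cams.get_calibration(name): a dict with "vfov" (degrees; the focal length in pixels is half the picture's height over the tangent of half this angle, whatever the lens; pixels are square), "cx", "cy" (the principal point, pixels), "cam_to_world" (4x4, takes a point from camera to world coordinates). Camera axes: x right, y down, z forward; pixel columns grow to the right and rows downward; lengths in m; the calibration is good to about 2 mm. The wrist camera is an equidistant fisheye: a pixel r from the principal point sees the ray r / f radians off the axis. A picture is of the moment at which its call begins: read the wrist's pose just before it. get_calibration takes no time and is no camera call; for the wrist camera it gives the pose at the moment of the call.
A pose or a line that the arm cannot do raises bot.MotionError and nothing moves.
- bot.hand_in(): hands the job in, once; it reports no verdict.
Trained networks look in the newest picture that a camera, given by its name, has taken for a name from the list of things; names that differ only in an ending like _2 or _b are one class to them, and where a whole thing is asked for, a point or a joint stands for the part that bears it (a point fixed in the world has none). Each returns a list of dicts, best first, with "conf" (0 to 1); they miss things now and then, are a little off and sometimes report something else, mostly with a low value. They report only what shows in the picture. A call takes as long as a camera call.
- silhouettes(camera, label): "pixels" (480x640 bool, what is visible of it) and "at" ([column, row] in pixels, amid what is visible of it).
Readings, each from a call of its own:
- bot.current_time(): time.
- bot.current_q(): joint angles.
- bot.current_joint_velocities(): joint speeds.
- bot.current_tau(): joint torques, N m.
- bot.current_tcp_pos(): TCP position.
- bot.current_eef_rot(): TCP orientation.
- bot.current_contact_force(): force on the tool from outside, world axes, zero at the start.
- bot.current_wrist_torque(): the same for the moment, N m.
- bot.current_gripper_width(): finger opening in m.
Only numpy, scipy, OpenCV 4.12 (cv2) and the standard library are available. Lean on these libraries where they do the work, as an engineer would, in place of code of your own. Each camera call takes 0.05 s, during which the arm holds its last target. There are 200 camera calls.

### The job

Get the core slabs ready for drilling plugs: put one slab in each of the jig's two nests, round back up, and press each until you feel that it is fully down, lying flat on the nest floor past its spring pad. Only then swing the leaf down over both and turn the latch over the leaf's ear. Also make the tray up to three slabs, one flat in each bay; any slab that is left over stays lying on the bench.

Things in the scene. Friction and masses are not known exactly. Their poses are not given: they have to be found in the camera images.
- core_0: grey rock core slab, one of up to seven alike: 45 mm drill core sawn flat along one side, 95 long, 45 wide, 33 mm high, 0.23 to 0.35 kg. Lies on its sawn face, round back up. Origin: centre of the sawn underside; x along its length (either end may lead), z up; widest 10.5 mm above the origin. Starts on the bench.
- core_1: grey rock core slab, one of up to seven alike: 45 mm drill core sawn flat along one side, 95 long, 45 wide, 33 mm high, 0.23 to 0.35 kg. Lies on its sawn face, round back up. Origin: centre of the sawn underside; x along its length (either end may lead), z up; widest 10.5 mm above the origin. Starts on the bench.
- core_2: grey rock core slab, one of up to seven alike: 45 mm drill core sawn flat along one side, 95 long, 45 wide, 33 mm high, 0.23 to 0.35 kg. Lies on its sawn face, round back up. Origin: centre of the sawn underside; x along its length (either end may lead), z up; widest 10.5 mm above the origin. Starts on the bench.
- core_3: grey rock core slab, one of up to seven alike: 45 mm drill core sawn flat along one side, 95 long, 45 wide, 33 mm high, 0.23 to 0.35 kg. Lies on its sawn face, round back up. Origin: centre of the sawn underside; x along its length (either end may lead), z up; widest 10.5 mm above the origin. Starts on the bench.
- core_4: grey rock core slab, one of up to seven alike: 45 mm drill core sawn flat along one side, 95 long, 45 wide, 33 mm high, 0.23 to 0.35 kg. Lies on its sawn face, round back up. Origin: centre of the sawn underside; x along its length (either end may lead), z up; widest 10.5 mm above the origin. Starts in the tray, or is absent (None).
- core_5: grey rock core slab, one of up to seven alike: 45 mm drill core sawn flat along one side, 95 long, 45 wide, 33 mm high, 0.23 to 0.35 kg. Lies on its sawn face, round back up. Origin: centre of the sawn underside; x along its length (either end may lead), z up; widest 10.5 mm above the origin. Starts in the tray, or is absent (None).
- core_6: grey rock core slab, one of up to seven alike: 45 mm drill core sawn flat along one side, 95 long, 45 wide, 33 mm high, 0.23 to 0.35 kg. Lies on its sawn face, round back up. Origin: centre of the sawn underside; x along its length (either end may lead), z up; widest 10.5 mm above the origin. Starts in the tray, or is absent (None).
- jig: jig for drilling plugs out of core slabs: aluminium base plate 200 x 224 mm screwed to the bench, its top 14 mm above the bench, two nests side by side 94 mm apart, a hinged leaf over both. Origin under the plate, midway between the nests; x points from the front (handle, latch) to the hinge, y left, z up. Its place and angle vary.
- nest_0 (a point): left nest, centre of its floor, 14 mm above the bench; a slab fully home has its origin here and lies flat, length along this point's x (to the hinge), either end first, its round top 33 mm above this point. Four 18 mm high corner blocks, 48 mm apart across, leave the middle 56 mm of both sides open for fingers. Hinge end: fixed stop, 20 mm high, top sloped. Front end: brass spring pad.
- nest_1 (a point): right nest, the same in every way.
- pad_0_tip (a point): top edge of the left nest's brass spring pad, 20 mm above the nest floor. Its sloped face stands 3 mm into the slab's length: a slab merely put in rides up, 5 to 12 mm high at one end or both (the stop's slope can hold it too). Pressed down with 8 to 20 N on the high end, or while held, it pushes the pad back, lies flat and is held against the stop.
- pad_1_tip (a point): the same point of the right nest's spring pad.
- leaf (a joint): hinge of the leaf (rad): 0 flat over both slabs, 1.57 upright, at most 1.95; starts at 1.55 to 1.7. Stiff: the leaf (0.45 kg) stays where it is left; up to 7 N at the handle moves it. Closed, its rubber pads stand 1 mm above slabs that are home; a slab that rides up stands in its way.
- leaf_handle (a point): middle of the leaf's round bar handle: 90 mm long along the jig's y, about 10 mm thick, 35 mm off the leaf's free edge, 174 mm from the hinge axis; 60 mm above the bench with the leaf closed, about 230 mm with it upright.
- leaf_hinge (a point): middle of the leaf's hinge axis, 58 mm above the bench; the axis runs along the jig's y. The point turns with the leaf: its -x points along the leaf to the handle.
- latch (a joint): turn-button latch (rad) on a post at the jig's right front corner: 0 with its arm to the front, clear of the leaf; turns clockwise seen from above to a stop at 1.45, arm over the ear at the leaf's right front corner. Starts at 0 to 0.15; friction 0.04 Nm.
- latch_grip (a point): middle of the latch's black grip bar, 85 mm above the bench: 44 mm long, 12 mm thick, 24 mm high (72 to 96 mm above the bench). The bar stands along the latch's arm and this point's x and turns about the vertical through this point. The closed leaf's top is 65 mm above the bench; a brass bush over each nest stands 7 mm higher.
- tray: wooden core tray 284 x 111 x 30 mm, walls and floor 4 mm, fastened to the bench; origin under its centre, x along its length. Short ribs, 26 mm high, on the two long walls part it into three bays 84 mm apart; one slab lies across the tray in each; the tray's middle is open for fingers.
- bay_0 (a point): centre of the floor (4 mm above the bench) of one end bay; a slab in it lies with its length along this point's y.
- bay_1 (a point): centre of the floor of the middle bay; the same.
- bay_2 (a point): centre of the floor of the other end bay; the same.
- balance: bystander: lab balance, fixed on the bench behind the middle slabs, 330 mm deep (along x), 225 mm wide, 244 mm high: a low sloping front with display, 70 mm high at most, and a glass draught shield from 49 mm before its origin to the back; keep the arm clear of it and of the open leaf. Origin under its centre.
- core_plug: bystander among the slabs: drilled rock plug, 38 mm across, 50 mm high, standing; origin under its centre.

How it is judged:
On the way, in this order (a step that is already met when the one before it is completed fails the run):
1. a slab lies fully down in each nest while the leaf is still open (((horizontal distance between core_0 and nest_0 below 0.005 m and z of core_0 in the frame of nest_0 between -0.003 and 0.0025 m and angle between core_0's own z axis and vertical below 0.03 rad) or (horizontal distance between core_1 and nest_0 below 0.005 m and z of core_1 in the frame of nest_0 between -0.003 and 0.0025 m and angle between core_1's own z axis and vertical below 0.03 rad) or (horizontal distance between core_2 and nest_0 below 0.005 m and z of core_2 in the frame of nest_0 between -0.003 and 0.0025 m and angle between core_2's own z axis and vertical below 0.03 rad) or (horizontal distance between core_3 and nest_0 below 0.005 m and z of core_3 in the frame of nest_0 between -0.003 and 0.0025 m and angle between core_3's own z axis and vertical below 0.03 rad) or (horizontal distance between core_4 and nest_0 below 0.005 m and z of core_4 in the frame of nest_0 between -0.003 and 0.0025 m and angle between core_4's own z axis and vertical below 0.03 rad) or (horizontal distance between core_5 and nest_0 below 0.005 m and z of core_5 in the frame of nest_0 between -0.003 and 0.0025 m and angle between core_5's own z axis and vertical below 0.03 rad) or (horizontal distance between core_6 and nest_0 below 0.005 m and z of core_6 in the frame of nest_0 between -0.003 and 0.0025 m and angle between core_6's own z axis and vertical below 0.03 rad)) and ((horizontal distance between core_0 and nest_1 below 0.005 m and z of core_0 in the frame of nest_1 between -0.003 and 0.0025 m and angle between core_0's own z axis and vertical below 0.03 rad) or (horizontal distance between core_1 and nest_1 below 0.005 m and z of core_1 in the frame of nest_1 between -0.003 and 0.0025 m and angle between core_1's own z axis and vertical below 0.03 rad) or (horizontal distance between core_2 and nest_1 below 0.005 m and z of core_2 in the frame of nest_1 between -0.003 and 0.0025 m and angle between core_2's own z axis and vertical below 0.03 rad) or (horizontal distance between core_3 and nest_1 below 0.005 m and z of core_3 in the frame of nest_1 between -0.003 and 0.0025 m and angle between core_3's own z axis and vertical below 0.03 rad) or (horizontal distance between core_4 and nest_1 below 0.005 m and z of core_4 in the frame of nest_1 between -0.003 and 0.0025 m and angle between core_4's own z axis and vertical below 0.03 rad) or (horizontal distance between core_5 and nest_1 below 0.005 m and z of core_5 in the frame of nest_1 between -0.003 and 0.0025 m and angle between core_5's own z axis and vertical below 0.03 rad) or (horizontal distance between core_6 and nest_1 below 0.005 m and z of core_6 in the frame of nest_1 between -0.003 and 0.0025 m and angle between core_6's own z axis and vertical below 0.03 rad)) and value of joint leaf above 1 rad), for 0.3 s.
2. the leaf lies closed over both slabs (((horizontal distance between core_0 and nest_0 below 0.005 m and z of core_0 in the frame of nest_0 between -0.003 and 0.0025 m and angle between core_0's own z axis and vertical below 0.03 rad) or (horizontal distance between core_1 and nest_0 below 0.005 m and z of core_1 in the frame of nest_0 between -0.003 and 0.0025 m and angle between core_1's own z axis and vertical below 0.03 rad) or (horizontal distance between core_2 and nest_0 below 0.005 m and z of core_2 in the frame of nest_0 between -0.003 and 0.0025 m and angle between core_2's own z axis and vertical below 0.03 rad) or (horizontal distance between core_3 and nest_0 below 0.005 m and z of core_3 in the frame of nest_0 between -0.003 and 0.0025 m and angle between core_3's own z axis and vertical below 0.03 rad) or (horizontal distance between core_4 and nest_0 below 0.005 m and z of core_4 in the frame of nest_0 between -0.003 and 0.0025 m and angle between core_4's own z axis and vertical below 0.03 rad) or (horizontal distance between core_5 and nest_0 below 0.005 m and z of core_5 in the frame of nest_0 between -0.003 and 0.0025 m and angle between core_5's own z axis and vertical below 0.03 rad) or (horizontal distance between core_6 and nest_0 below 0.005 m and z of core_6 in the frame of nest_0 between -0.003 and 0.0025 m and angle between core_6's own z axis and vertical below 0.03 rad)) and ((horizontal distance between core_0 and nest_1 below 0.005 m and z of core_0 in the frame of nest_1 between -0.003 and 0.0025 m and angle between core_0's own z axis and vertical below 0.03 rad) or (horizontal distance between core_1 and nest_1 below 0.005 m and z of core_1 in the frame of nest_1 between -0.003 and 0.0025 m and angle between core_1's own z axis and vertical below 0.03 rad) or (horizontal distance between core_2 and nest_1 below 0.005 m and z of core_2 in the frame of nest_1 between -0.003 and 0.0025 m and angle between core_2's own z axis and vertical below 0.03 rad) or (horizontal distance between core_3 and nest_1 below 0.005 m and z of core_3 in the frame of nest_1 between -0.003 and 0.0025 m and angle between core_3's own z axis and vertical below 0.03 rad) or (horizontal distance between core_4 and nest_1 below 0.005 m and z of core_4 in the frame of nest_1 between -0.003 and 0.0025 m and angle between core_4's own z axis and vertical below 0.03 rad) or (horizontal distance between core_5 and nest_1 below 0.005 m and z of core_5 in the frame of nest_1 between -0.003 and 0.0025 m and angle between core_5's own z axis and vertical below 0.03 rad) or (horizontal distance between core_6 and nest_1 below 0.005 m and z of core_6 in the frame of nest_1 between -0.003 and 0.0025 m and angle between core_6's own z axis and vertical below 0.03 rad)) and value of joint leaf below 0.04 rad), for 0.3 s.
3. the latch is turned over the leaf (value of joint leaf below 0.04 rad and value of joint latch above 1.15 rad), for 0.2 s.
At the end, for the whole second after the job is handed in: Each nest holds a slab fully down (5 mm across, 2.5 mm in height, flat within 0.03 rad); leaf under 0.04 rad, latch past 1.15; each tray bay holds a slab flat on its floor (within 30 mm, 0.1 rad); no slab on another (all origins under 20 mm); all at rest (all of step 3 and ((horizontal distance between core_0 and nest_0 below 0.005 m and z of core_0 in the frame of nest_0 between -0.003 and 0.0025 m and angle between core_0's own z axis and vertical below 0.03 rad) or (horizontal distance between core_1 and nest_0 below 0.005 m and z of core_1 in the frame of nest_0 between -0.003 and 0.0025 m and angle between core_1's own z axis and vertical below 0.03 rad) or (horizontal distance between core_2 and nest_0 below 0.005 m and z of core_2 in the frame of nest_0 between -0.003 and 0.0025 m and angle between core_2's own z axis and vertical below 0.03 rad) or (horizontal distance between core_3 and nest_0 below 0.005 m and z of core_3 in the frame of nest_0 between -0.003 and 0.0025 m and angle between core_3's own z axis and vertical below 0.03 rad) or (horizontal distance between core_4 and nest_0 below 0.005 m and z of core_4 in the frame of nest_0 between -0.003 and 0.0025 m and angle between core_4's own z axis and vertical below 0.03 rad) or (horizontal distance between core_5 and nest_0 below 0.005 m and z of core_5 in the frame of nest_0 between -0.003 and 0.0025 m and angle between core_5's own z axis and vertical below 0.03 rad) or (horizontal distance between core_6 and nest_0 below 0.005 m and z of core_6 in the frame of nest_0 between -0.003 and 0.0025 m and angle between core_6's own z axis and vertical below 0.03 rad)) and ((horizontal distance between core_0 and nest_1 below 0.005 m and z of core_0 in the frame of nest_1 between -0.003 and 0.0025 m and angle between core_0's own z axis and vertical below 0.03 rad) or (horizontal distance between core_1 and nest_1 below 0.005 m and z of core_1 in the frame of nest_1 between -0.003 and 0.0025 m and angle between core_1's own z axis and vertical below 0.03 rad) or (horizontal distance between core_2 and nest_1 below 0.005 m and z of core_2 in the frame of nest_1 between -0.003 and 0.0025 m and angle between core_2's own z axis and vertical below 0.03 rad) or (horizontal distance between core_3 and nest_1 below 0.005 m and z of core_3 in the frame of nest_1 between -0.003 and 0.0025 m and angle between core_3's own z axis and vertical below 0.03 rad) or (horizontal distance between core_4 and nest_1 below 0.005 m and z of core_4 in the frame of nest_1 between -0.003 and 0.0025 m and angle between core_4's own z axis and vertical below 0.03 rad) or (horizontal distance between core_5 and nest_1 below 0.005 m and z of core_5 in the frame of nest_1 between -0.003 and 0.0025 m and angle between core_5's own z axis and vertical below 0.03 rad) or (horizontal distance between core_6 and nest_1 below 0.005 m and z of core_6 in the frame of nest_1 between -0.003 and 0.0025 m and angle between core_6's own z axis and vertical below 0.03 rad)) and ((horizontal distance between core_0 and bay_0 below 0.03 m and z of core_0 in the frame of bay_0 between -0.004 and 0.005 m and angle between core_0's own z axis and vertical below 0.1 rad) or (horizontal distance between core_1 and bay_0 below 0.03 m and z of core_1 in the frame of bay_0 between -0.004 and 0.005 m and angle between core_1's own z axis and vertical below 0.1 rad) or (horizontal distance between core_2 and bay_0 below 0.03 m and z of core_2 in the frame of bay_0 between -0.004 and 0.005 m and angle between core_2's own z axis and vertical below 0.1 rad) or (horizontal distance between core_3 and bay_0 below 0.03 m and z of core_3 in the frame of bay_0 between -0.004 and 0.005 m and angle between core_3's own z axis and vertical below 0.1 rad) or (horizontal distance between core_4 and bay_0 below 0.03 m and z of core_4 in the frame of bay_0 between -0.004 and 0.005 m and angle between core_4's own z axis and vertical below 0.1 rad) or (horizontal distance between core_5 and bay_0 below 0.03 m and z of core_5 in the frame of bay_0 between -0.004 and 0.005 m and angle between core_5's own z axis and vertical below 0.1 rad) or (horizontal distance between core_6 and bay_0 below 0.03 m and z of core_6 in the frame of bay_0 between -0.004 and 0.005 m and angle between core_6's own z axis and vertical below 0.1 rad)) and ((horizontal distance between core_0 and bay_1 below 0.03 m and z of core_0 in the frame of bay_1 between -0.004 and 0.005 m and angle between core_0's own z axis and vertical below 0.1 rad) or (horizontal distance between core_1 and bay_1 below 0.03 m and z of core_1 in the frame of bay_1 between -0.004 and 0.005 m and angle between core_1's own z axis and vertical below 0.1 rad) or (horizontal distance between core_2 and bay_1 below 0.03 m and z of core_2 in the frame of bay_1 between -0.004 and 0.005 m and angle between core_2's own z axis and vertical below 0.1 rad) or (horizontal distance between core_3 and bay_1 below 0.03 m and z of core_3 in the frame of bay_1 between -0.004 and 0.005 m and angle between core_3's own z axis and vertical below 0.1 rad) or (horizontal distance between core_4 and bay_1 below 0.03 m and z of core_4 in the frame of bay_1 between -0.004 and 0.005 m and angle between core_4's own z axis and vertical below 0.1 rad) or (horizontal distance between core_5 and bay_1 below 0.03 m and z of core_5 in the frame of bay_1 between -0.004 and 0.005 m and angle between core_5's own z axis and vertical below 0.1 rad) or (horizontal distance between core_6 and bay_1 below 0.03 m and z of core_6 in the frame of bay_1 between -0.004 and 0.005 m and angle between core_6's own z axis and vertical below 0.1 rad)) and ((horizontal distance between core_0 and bay_2 below 0.03 m and z of core_0 in the frame of bay_2 between -0.004 and 0.005 m and angle between core_0's own z axis and vertical below 0.1 rad) or (horizontal distance between core_1 and bay_2 below 0.03 m and z of core_1 in the frame of bay_2 between -0.004 and 0.005 m and angle between core_1's own z axis and vertical below 0.1 rad) or (horizontal distance between core_2 and bay_2 below 0.03 m and z of core_2 in the frame of bay_2 between -0.004 and 0.005 m and angle between core_2's own z axis and vertical below 0.1 rad) or (horizontal distance between core_3 and bay_2 below 0.03 m and z of core_3 in the frame of bay_2 between -0.004 and 0.005 m and angle between core_3's own z axis and vertical below 0.1 rad) or (horizontal distance between core_4 and bay_2 below 0.03 m and z of core_4 in the frame of bay_2 between -0.004 and 0.005 m and angle between core_4's own z axis and vertical below 0.1 rad) or (horizontal distance between core_5 and bay_2 below 0.03 m and z of core_5 in the frame of bay_2 between -0.004 and 0.005 m and angle between core_5's own z axis and vertical below 0.1 rad) or (horizontal distance between core_6 and bay_2 below 0.03 m and z of core_6 in the frame of bay_2 between -0.004 and 0.005 m and angle between core_6's own z axis and vertical below 0.1 rad)) and height (world z) of each of core_0, core_1, core_2, core_3, core_4, core_5, core_6 below 0.02 m and linear speed of each of core_0, core_1, core_2, core_3, core_4, core_5, core_6 below 0.02 m/s); the robot touches nothing.
It fails at once if a slab falls off the bench (height (world z) of any of core_0, core_1, core_2, core_3, core_4, core_5, core_6 below -0.1 m).
Of core_4, core_5, core_6 only 1 to 2 are there at a start; the rules pass over those that are not, and their reading is None.
At some moment in a run one of core_0, core_1, core_2, core_3 may be knocked a few centimetres aside while the robot is not near it.
Once in a run the grip may slacken for a moment while it holds something.
It also fails if it takes over 210 s, if anything falls off the work surface, if the arm or the gripper's body presses on something with over 40 N, if the wrist force passes 120 N, or if a joint passes its speed limit or range.

## Working session

There is one attempt and no reset: what is moved stays moved. The work goes in short steps, each a Python script; the robot and the scene stay as the last script left them, time stands still between calls to the robot, and variables do not carry over. Pictures are saved under pics/ and viewed, about 12 in all and at most 16, crops included, and the job is handed in when it is done.

```bash
mkdir -p pics; ls; python3 - <<'E'
from plant import bot, claw, solve_ik, cams, silhouettes
import cv2,numpy as np
ims=[]
for n in ("top","side"):
    p,d=cams.capture(n); c=cams.get_calibration(n); print(n,c["vfov"],c["cx"],c["cy"],np.round(c["cam_to_world"],3).tolist())
    cv2.imwrite(f"pics/{n}0.png",p[:,:,::-1]); np.save(f"pics/{n}0.npy",d)
    for l in ("core_0","leaf","tray","latch_grip","core_plug","balance","jig"):
        for s in silhouettes(n,l): print(l,round(s["conf"],2),np.round(s["at"]),s["pixels"].sum())
print(bot.current_time(),bot.current_contact_force(),bot.hold_point_z)
E
```

```text
pics
top 51.45372146734536 316.1491196977952 233.20739025389898 [[-0.017, -0.999, 0.031, 0.552], [-1.0, 0.016, -0.005, -0.107], [0.004, -0.031, -1.0, 1.239], [0.0, 0.0, 0.0, 1.0]]
core_0 0.94 [290. 247.] 707
core_0 0.88 [464. 264.] 771
core_0 0.75 [230. 302.] 752
core_0 0.66 [231. 249.] 742
core_0 0.63 [170. 214.] 751
leaf 0.8 [388. 217.] 1137
tray 0.71 [174. 257.] 5374
latch_grip 0.52 [422. 298.] 153
latch_grip 0.51 [382. 259.] 7907
core_plug 0.56 [277. 299.] 210
balance 0.64 [423. 302.] 188
jig 0.86 [382. 258.] 8089
jig 0.69 [176. 256.] 5349
side 46.880564396304926 321.6780454262369 239.4170261561836 [[0.826, -0.343, 0.447, 0.068], [-0.564, -0.49, 0.665, -0.914], [-0.009, -0.801, -0.599, 0.795], [0.0, 0.0, 0.0, 1.0]]
core_0 0.94 [287. 256.] 807
core_0 0.86 [394. 392.] 1490
core_0 0.84 [207. 243.] 623
core_0 0.84 [255. 225.] 658
core_0 0.71 [256. 185.] 376
leaf 0.82 [370. 252.] 4331
leaf 0.73 [394. 393.] 1414
tray 0.96 [223. 204.] 3342
latch_grip 0.61 [320. 344.] 487
core_plug 0.58 [232. 263.] 399
jig 0.77 [351. 308.] 12902
0.8 [-0.87481487 -0.40619161 -0.0141635 ] 0.0187
```

View pics/top0.png

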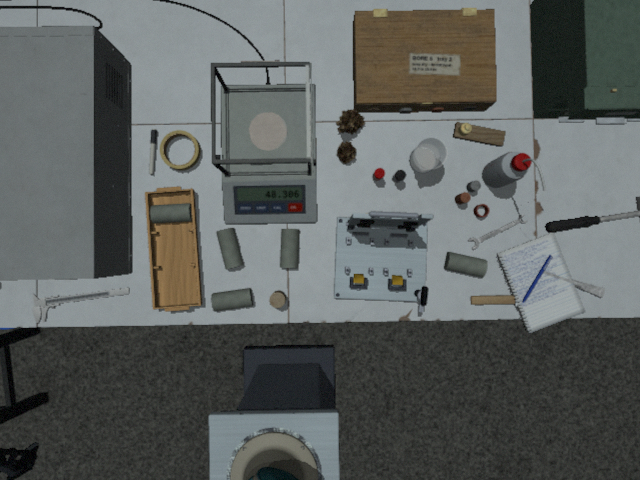

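View pics/side0.png

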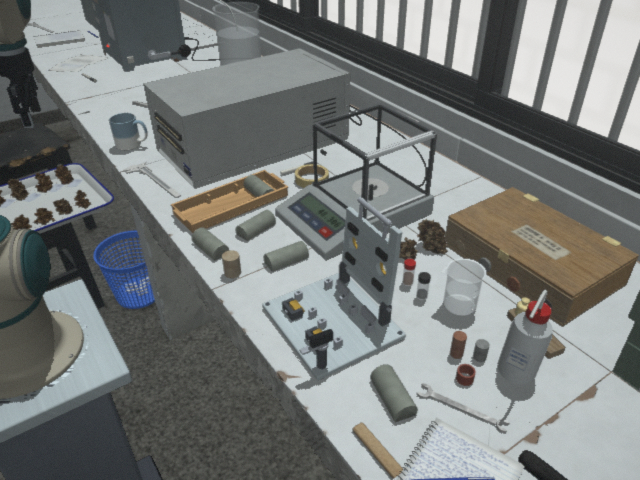

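Five slabs are present: four on the bench and one in an end bay of the tray. So two go to the nests, two to the bays, and none is left over.

```bash
cat > h.py <<'E'
from plant import bot, claw, solve_ik, cams, silhouettes
import cv2, numpy as np
def R(a):
    "tool down, jaw axis (tool y) at world angle a"
    y=np.array([np.cos(a),np.sin(a),0]); z=np.array([0,0,-1.]); return np.column_stack([np.cross(y,z),y,z])
def Rj(a,p):
    "of the two equal grasps, the one with the smaller last joint"
    best=None
    for b in (a,a+np.pi):
        q=solve_ik(p,R(b))
        if q is not None and (best is None or abs(q[5])<best[0]): best=(abs(q[5]),R(b))
    return best[1]
def rays(cam,c,uv):
    uv=np.asarray(uv,float).reshape(-1,2); f=240/np.tan(np.radians(c["vfov"])/2)
    d=(uv-[c["cx"],c["cy"]])/f
    if cam=="wrist":
        r=np.linalg.norm(d,axis=1,keepdims=True)+1e-12
        d=d/r*np.tan(np.minimum(r,1.5))
    return np.c_[d,np.ones(len(d))]
def plane(cam,c,uv,z):
    T=c["cam_to_world"]; w=rays(cam,c,uv)@T[:3,:3].T; o=T[:3,3]
    return o+w*((z-o[2])/w[:,2])[:,None]
def cloud(cam,c,d):
    v,u=np.mgrid[:480,:640]; T=c["cam_to_world"]
    p=rays(cam,c,np.c_[u.ravel(),v.ravel()])*d.reshape(-1,1)
    return (p@T[:3,:3].T+T[:3,3]).reshape(480,640,3)
def shot(cam,name=None):
    c=cams.get_calibration(cam); p,d=cams.capture(cam)
    if name: cv2.imwrite(f"pics/{name}.png",p[:,:,::-1]); np.savez(f"pics/{name}.npz",p=p,d=d,**{k:c[k] for k in c})
    return c,p,d
def slabs(cam,c,z0=0.0,minconf=.4):
    out=[]
    for s in silhouettes(cam,"core_0"):
        if s["conf"]<minconf: continue
        v,u=np.nonzero(s["pixels"])
        P=plane(cam,c,np.c_[u,v],z0+.0105)[:,:2]
        (cx,cy),(w,h),a=cv2.minAreaRect((P*1000).astype(np.float32))
        if w<h: a+=90
        out.append((cx/1000,cy/1000,(np.radians(a)+np.pi/2)%np.pi-np.pi/2,max(w,h),min(w,h),s["conf"]))
    return out
def st(): print("t",round(bot.current_time(),1),"tcp",np.round(bot.current_tcp_pos(),4),"F",np.round(bot.current_contact_force(),1),"w",round(bot.current_gripper_width(),4))
E
python3 - <<'E'
from h import *
c,p,d=shot("top","top1")
for s in slabs("top",c): print(np.round(s,3))
X=cloud("top",c,d)
for l in ("tray","jig"):
    m=silhouettes("top",l)[0]["pixels"]&(X[...,2]<.06); v,u=np.nonzero(m)
    P=plane("top",c,np.c_[u,v],.03 if l=="tray" else .014)
    print(l,cv2.minAreaRect((P[:,:2]*1000).astype(np.float32)))
print(bot.current_eef_rot().round(2).tolist())
p0=[.40,-.26,.26]
bot.movep(p0,Rj(np.pi/2,p0)); st(); print(bot.current_q())
c,p,d=shot("wrist","w1"); print(c["vfov"],c["cx"],c["cy"],c["cam_to_world"].round(3).tolist())
E
```

```text
[ 4.30000e-01  9.70000e-02 -1.47300e+00  1.01249e+02  4.86460e+01
  9.60000e-01]
[  0.506  -0.48    1.371 105.815  46.798   0.87 ]
[ 5.5400e-01 -4.7000e-02 -5.4000e-02  9.4926e+01  4.4664e+01  7.6000e-01]
[  0.644   0.246  -1.524 102.443  47.347   0.65 ]
tray ((557.5012817382812, 233.66534423828125), (299.77386474609375, 120.72928619384766), 3.5343029499053955)
jig ((524.125, -271.5751953125), (226.6187744140625, 222.72760009765625), 86.68795776367188)
[[-0.93, 0.36, -0.0], [0.36, 0.93, 0.0], [0.0, 0.0, -1.0]]
t 3.8 tcp [ 0.4003 -0.2595  0.26  ] F [-0.2 -0.4 -0.9] w 0.0854
[-6.52645353e-01 -8.94706497e-02  1.48393208e+00  1.45499648e-04
  1.74717179e+00  9.16912974e-01]
65.70646984690485 320.0567214339429 234.87042110393736 [[0.002, -0.962, -0.273, 0.47], [-1.0, -0.001, -0.002, -0.259], [0.001, 0.273, -0.962, 0.403], [0.0, 0.0, 0.0, 1.0]]
```

View pics/w1.png

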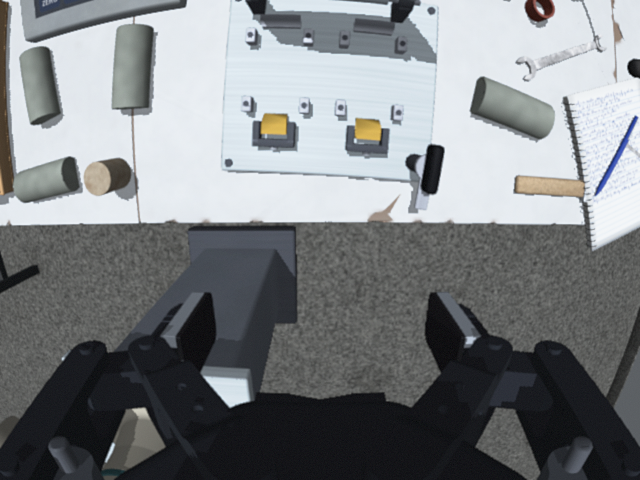

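The wrist view shows the jig clearly. The eight corner blocks run from (251,37) to (397,113), the brass pads are at (274,125) and (368,128), and the latch grip is at (432,169). I'll get the jig pose from the depth.

```bash
python3 - <<'E'
from h import *
z=np.load("pics/w1.npz"); c={k:z[k] for k in ("vfov","cx","cy","cam_to_world")}; c={k:(float(v) if v.ndim==0 else v) for k,v in c.items()}
X=cloud("wrist",c,z["d"])
print("bench z",np.median(X[180:210,150:220,2]),"plate z",np.median(X[60:90,270:290,2]))
m=(X[...,2]>.026)&(X[...,2]<.037); m[190:]=0; m[:,:225]=0; m[:,440:]=0
n,L,S,C=cv2.connectedComponentsWithStats(m.astype(np.uint8),connectivity=4)
for i in range(1,n):
    if S[i,4]>15: P=X[L==i]; mid=(P.min(0)+P.max(0))/2; print(C[i].round(1),S[i,4],P.mean(0).round(4),mid.round(4),np.ptp(P,axis=0).round(4))
m=(X[...,2]>.088)&(X[...,2]<.104); m[:130]=0;m[230:]=0;m[:,:400]=0;m[:,460:]=0
P=X[m]; print("grip",P.mean(0).round(4),cv2.minAreaRect((P[:,:2]*1000).astype(np.float32)))
P=X[(X[...,2]>.12)&(X[...,2]<.3)&(np.arange(480)<60)[:,None]]; 
for l in ("leaf_handle",):
    pass
T=np.load("pics/top1.npz"); ct={k:(float(T[k]) if T[k].ndim==0 else T[k]) for k in ("vfov","cx","cy","cam_to_world")}
X=cloud("top",ct,T["d"]); W=X[205:250,330:440].reshape(-1,3)
for a in np.arange(.06,.27,.03):
    q=W[(W[:,2]>a)&(W[:,2]<a+.03)]; print(round(a,2),len(q),q.mean(0).round(3) if len(q) else '',q.min(0).round(3) if len(q) else '',q.max(0).round(3) if len(q) else '')
E
```

```text
bench z -0.00019498611332596782 plate z 0.0142293711163759
[258.6   8. ] 66 [ 0.6009 -0.1972  0.0315] [ 0.6042 -0.1955  0.0316] [0.0134 0.0137 0.0107]
[397.4  17.2] 57 [ 0.5921 -0.3366  0.0315] [ 0.5949 -0.3376  0.0315] [0.0098 0.014  0.0108]
[280.   19.1] 421 [ 0.5871 -0.2192  0.0325] [ 0.5877 -0.2191  0.0312] [0.0115 0.0401 0.0104]
[373.5  24.8] 425 [ 0.5817 -0.312   0.0324] [ 0.5822 -0.3126  0.0315] [0.0119 0.0403 0.011 ]
[250.3  35. ] 160 [ 0.5715 -0.1895  0.0318] [ 0.5722 -0.189   0.0308] [0.0168 0.0109 0.0095]
[307.9  36.1] 163 [ 0.5681 -0.247   0.032 ] [ 0.5688 -0.247   0.0305] [0.0168 0.0099 0.0087]
[344.5  38. ] 152 [ 0.5662 -0.283   0.0322] [ 0.5664 -0.2832  0.0307] [0.0153 0.0109 0.0091]
[401.5  44. ] 160 [ 0.5629 -0.3402  0.0319] [ 0.5633 -0.3408  0.0306] [0.0166 0.0108 0.0089]
[246.3 103.5] 159 [ 0.5002 -0.1858  0.0319] [ 0.5004 -0.1852  0.0304] [0.0154 0.0101 0.0075]
[303.8 104.9] 174 [ 0.4972 -0.2431  0.032 ] [ 0.4972 -0.2432  0.0306] [0.0162 0.0098 0.0086]
[340.1 107.1] 156 [ 0.4952 -0.2788  0.0321] [ 0.4953 -0.2787  0.0307] [0.0162 0.0099 0.0088]
[397.6 112.1] 165 [ 
[... 429 characters left out ...]
 0.0062 0.0107]
grip [ 0.4414 -0.3563  0.0949] ((440.96173095703125, -357.8238525390625), (13.179764747619629, 42.94686508178711), 82.75318145751953)
0.06 156 [ 0.6   -0.264  0.07 ] [ 0.589 -0.354  0.061] [ 0.611 -0.183  0.09 ]
0.09 168 [ 0.602 -0.265  0.104] [ 0.593 -0.348  0.09 ] [ 0.616 -0.188  0.119]
0.12 81 [ 0.607 -0.255  0.134] [ 0.601 -0.346  0.12 ] [ 0.622 -0.188  0.15 ]
0.15 189 [ 0.607 -0.266  0.171] [ 0.598 -0.347  0.15 ] [ 0.622 -0.188  0.18 ]
0.18 293 [ 0.613 -0.255  0.196] [ 0.6   -0.347  0.18 ] [ 0.625 -0.189  0.21 ]
0.21 280 [ 0.616 -0.289  0.235] [ 0.607 -0.348  0.211] [ 0.626 -0.219  0.24 ]
0.24 69 [ 0.618 -0.265  0.241] [ 0.612 -0.315  0.24 ] [ 0.623 -0.22   0.244]
0.27 0
```

```bash
cat >> h.py <<'E'
YAW=-.054; N0=np.array([.5343,-.2164]); N1=np.array([.5291,-.3096])
def find(x,y,tag=None,r=.06):
    "hover short of (x,y), camera ahead, and measure the slab nearest to it"
    rad=np.hypot(x,y); k=max(rad-.12,.34)/rad; p=[x*k,y*k,.26]
    Rm=R(np.pi/2+np.arctan2(y,x)*.5); 
    bot.movep(p,Rm); c,im,d=shot("wrist",tag); X=cloud("wrist",c,d); out=[]
    for s in silhouettes("wrist","core_0"):
        P=X[s["pixels"]&(d>0)]; P=P[(P[:,2]>.006)&(P[:,2]<.05)]
        if len(P)<200: continue
        (cx,cy),(w,h),a=cv2.minAreaRect((P[:,:2]*1000).astype(np.float32))
        if w<h: a+=90
        cx/=1000;cy/=1000
        out.append((np.hypot(cx-x,cy-y),cx,cy,(np.radians(a)+np.pi/2)%np.pi-np.pi/2,max(w,h),min(w,h)))
    out.sort(); print("found",np.round(out[:2],3).tolist())
    return out[0][1:4] if out and out[0][0]<r else None
def pick(x,y,th,flip,z=0.001):
    "flip: camera toward the robot"
    jaw=th+np.pi/2
    Rm=R(jaw)
    if (Rm[0,0]>0)==flip: Rm=R(jaw+np.pi)
    claw.command_gripper(.08)
    bot.movep([x,y,.12],Rm); hit=bot.movel([x,y,z],max_force=15,feed=.1)
    claw.command_gripper(.0); print("hit",hit,end=" "); st()
    bot.movel([x,y,.17]); st()
    return Rm
E
python3 - <<'E'
from h import *
print([solve_ik([x,y,z],R(a)) is not None for x,y,z,a in [(.554,-.047,.12,np.pi/2-.054),(.534,-.216,.014,-np.pi/2-.054),(.529,-.31,.014,-np.pi/2-.054),(.506,-.48,.12,-np.pi/2-.2)]])
print(R(np.pi/2)[0,0])
s=find(.554,-.047,"w2")
print(s); st()
E
```

```text
[True, True, True, True]
-1.0
found [[0.002, 0.555, -0.046, -0.026, 96.659, 44.69], [0.144, 0.54, 0.096, 0.243, 61.203, 44.247]]
(0.555030029296875, -0.04565585708618164, np.float64(-0.02607421128463905))
t 6.1 tcp [ 0.4344 -0.037   0.26  ] F [-0.8  0.1  0.1] w 0.0856
```

```bash
sed -i 's/(Rm\[0,0\]>0)==flip/(Rm[0,0]>0)!=flip/' h.py; python3 - <<'E'
from h import *
pick(.555,-.0457,-.035,True)
n=N0; Rn=R(YAW-np.pi/2)
bot.movel([n[0],n[1],.17],Rn); st(); c,p,d=shot("wrist","w3"); shot("side","s3")
E
```

```text
hit False t 10.8 tcp [ 0.5555 -0.0458  0.0018] F [-1.3 -0.4  5.6] w 0.0428
t 12.1 tcp [ 0.5544 -0.0456  0.1686] F [-0.   0.1 -3.5] w 0.0432
t 13.4 tcp [ 0.5345 -0.2157  0.17  ] F [ 0.5  0.5 -1.2] w 0.0427
```

View pics/w3.png

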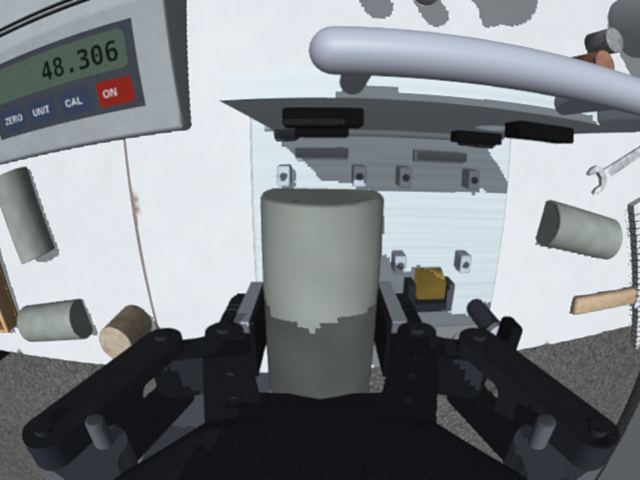

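The slab is held and level, but the camera faces the leaf, which stands at the top of the picture. I'll turn the tool half round before going down. First I'll measure the slab in the hand.

```bash
sed -i 's/(Rm\[0,0\]>0)!=flip/(Rm[0,0]>0)==flip/' h.py; cat >> h.py <<'E'
def held(tag=None):
    "slab in the hand: offset of its centre from the TCP along/across the tool, top height over the TCP, tilt"
    t=bot.current_tcp_pos(); Rm=bot.current_eef_rot(); c,p,d=shot("wrist",tag); X=cloud("wrist",c,d)
    Q=(X-t)@Rm  # tool frame
    m=(d>0)&(np.abs(Q[...,0])<.07)&(np.abs(Q[...,1])<.012)&(Q[...,2]>-.06)&(Q[...,2]<.01)
    P=Q[m]; b=np.arange(-.06,.061,.01); 
    print("held: x",P[:,0].min().round(4),P[:,0].max().round(4)," top z by x:",[(round(float(a),2),round(float(-np.percentile(P[(P[:,0]>a)&(P[:,0]<a+.01)][:,2],5)),4)) for a in b if ((P[:,0]>a)&(P[:,0]<a+.01)).sum()>20])
E
python3 - <<'E'
from h import *
held()
bot.movel([.44,-.2164,.2]); bot.movep([.44,-.2164,.2],R(YAW+np.pi/2)); print(bot.current_q().round(2)); st()
held("w4")
E
```

```text
held: x -0.0282 0.0481  top z by x: [(-0.03, 0.0318), (-0.02, 0.0318), (-0.01, 0.0318), (0.0, 0.0318), (0.01, 0.0318), (0.02, 0.0319), (0.03, 0.0318), (0.04, 0.0317)]
[-0.53 -0.03  1.55 -0.    1.63 -2.05]
t 17.0 tcp [ 0.44   -0.2164  0.2   ] F [ 0.2  0.9 -2.4] w 0.0432
held: x -0.0287 0.0476  top z by x: [(-0.03, 0.0318), (-0.02, 0.0318), (-0.01, 0.0318), (0.0, 0.0318), (0.01, 0.0318), (0.02, 0.0319), (0.03, 0.0318), (0.04, 0.0316)]
```

```bash
cat >> h.py <<'E'
def nest(n,F=30):
    Rn=R(YAW+np.pi/2)
    bot.movel([*n,.2],Rn); bot.movel([*n,.05]); held()
    for k in range(3):
        hit=bot.movel([*n,.0145],feed=.04,max_force=F); print("hit",hit,end=" "); st()
        if bot.current_tcp_pos()[2]<.0175: break
        F+=8
    bot.dwell(.2)
E
python3 - <<'E'
from h import *
nest(N0); held()
E
```

```text
held: x -0.0289 0.0475  top z by x: [(-0.03, 0.0318), (-0.02, 0.0318), (-0.01, 0.0318), (0.0, 0.0319), (0.01, 0.0319), (0.02, 0.0319), (0.03, 0.0319), (0.04, 0.0317)]
hit False t 20.0 tcp [ 0.5341 -0.2164  0.0158] F [-7.4  3.1 10.4] w 0.0427
held: x -0.0285 0.0698  top z by x: [(-0.03, 0.0318), (-0.02, 0.0319), (-0.01, 0.0319), (0.0, 0.0318), (0.01, 0.0318), (0.02, 0.0319), (0.03, 0.0318), (0.04, 0.0317), (0.05, 0.0195), (0.06, 0.0194)]
```

```bash
cat >> h.py <<'E'
def release(n):
    claw.command_gripper(.065); bot.movel([*n,.1]); st()
def check(n,tag=None):
    "from in front of the jig: height of the slab's crown along its length, and its ends, in nest axes"
    bot.movel([n[0]-.14,n[1],.26]) if abs(bot.current_tcp_pos()[1]-n[1])<.02 else bot.movep([n[0]-.14,n[1],.26],R(YAW-np.pi/2))
    bot.movep([n[0]-.14,n[1],.26],R(YAW-np.pi/2))
    c,p,d=shot("wrist",tag); X=cloud("wrist",c,d)-[*n,.014]
    ex=np.array([np.cos(YAW),np.sin(YAW)]); u=X[...,:2]@ex; v=X[...,:2]@[-ex[1],ex[0]]
    m=(d>0)&(abs(v)<.006)&(abs(u)<.06)&(X[...,2]>.022)&(X[...,2]<.06)
    b=np.arange(-.05,.05,.01); print("crown",[(round(float(a),2),round(float(np.median(X[...,2][m&(u>a)&(u<a+.01)])*1000),1)) for a in b if (m&(u>a)&(u<a+.01)).sum()>5])
    w=(d>0)&(abs(v)<.03)&(abs(u)<.025)&(X[...,2]>.012)&(X[...,2]<.04); print("v range",(v[w].min()*1000).round(1),(v[w].max()*1000).round(1)," u",(u[m].min()*1000).round(1),(u[m].max()*1000).round(1))
def press(n,u,F=15):
    "closed fingers on the crown, u along the slab"
    ex=np.array([np.cos(YAW),np.sin(YAW)]); p=n+u*ex
    claw.command_gripper(0); bot.movep([*p,.1],R(YAW+np.pi/2)); bot.movel([*p,.06])
    hit=bot.movel([*p,.040],feed=.03,max_force=F); print("press",u,hit,end=" "); st()
    bot.movel([*p,.1])
E
python3 - <<'E'
from h import *
release(N0); check(N0,"w5")
E
```

```text
t 21.4 tcp [ 0.5338 -0.2161  0.0989] F [-0.6  0.5 -1. ] w 0.065
crown [(-0.05, 32.9), (-0.04, 33.1), (-0.03, 33.0), (-0.02, 33.0), (-0.01, 32.9), (0.0, 32.9), (0.01, 33.1), (0.02, 32.9), (0.03, 33.2), (0.04, 32.9)]
v range -22.0 22.6  u -58.2 53.6
```

View pics/w5.png

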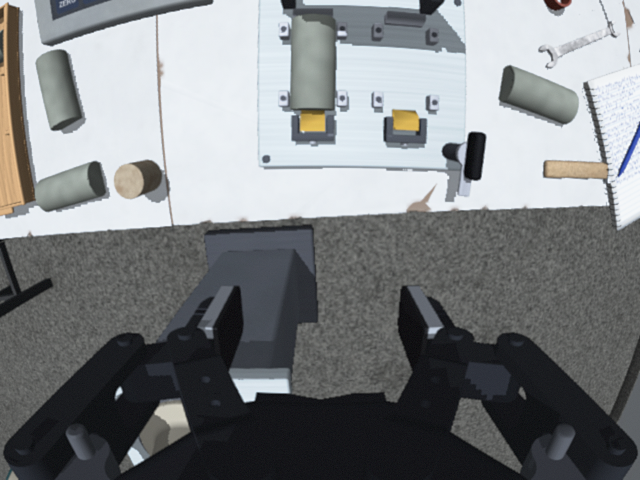

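Slab 1 is fully home: the crown is 33 mm and flat along its whole length. The bench slabs in the view look unmoved. Next is the right-hand slab for nest_1.

```bash
sed -i 's/Rm=R(np.pi\/2+np.arctan2(y,x)\*.5)/Rm=R(-np.pi\/2+np.arctan2(y,x)*.5)/' h.py
sed -i 's/    if (Rm\[0,0\]>0)==flip: Rm=R(jaw+np.pi)/    if flip is None: Rm=Rj(jaw,[x,y,.12])\n    elif (Rm[0,0]>0)==flip: Rm=R(jaw+np.pi)/' h.py
python3 - <<'E'
from h import *
s=find(.506,-.48)
pick(*s,None); print(bot.current_q().round(2)); held()
bot.movel([.42,-.36,.22]); bot.movep([.42,-.33,.22],R(YAW+np.pi/2)); print(bot.current_q().round(2)); held("w6"); st()
E
```

```text
found [[0.004, 0.509, -0.477, 1.334, 95.977, 45.371], [0.269, 0.534, -0.212, -0.072, 96.97, 61.011]]
hit False t 30.0 tcp [ 0.5089 -0.4773  0.0019] F [-0.5  1.1  4.6] w 0.043
t 31.3 tcp [ 0.5083 -0.4766  0.1683] F [-0.2 -0.4 -3.3] w 0.043
[-0.81  0.58  0.89 -0.    1.68 -0.57]
held: x -0.0281 0.0486  top z by x: [(-0.03, 0.0318), (-0.02, 0.0319), (-0.01, 0.0319), (0.0, 0.0319), (0.01, 0.0319), (0.02, 0.0319), (0.03, 0.0319), (0.04, 0.0317)]
[-0.74  0.08  1.39  0.    1.67 -2.25]
held: x -0.0291 0.0476  top z by x: [(-0.03, 0.0318), (-0.02, 0.0318), (-0.01, 0.0318), (0.0, 0.0318), (0.01, 0.0319), (0.02, 0.0319), (0.03, 0.0319), (0.04, 0.0317)]
t 34.1 tcp [ 0.42   -0.3301  0.2199] F [ 0.6  0.4 -2.3] w 0.0432
```

```bash
python3 - <<'E'
from h import *
nest(N1); held(); 
if bot.current_tcp_pos()[2]<.019: release(N1); check(N1,"w7"); check(N0)
E
```

```text
held: x -0.0289 0.0476  top z by x: [(-0.03, 0.0318), (-0.02, 0.0318), (-0.01, 0.0319), (0.0, 0.0318), (0.01, 0.0318), (0.02, 0.0319), (0.03, 0.0319), (0.04, 0.0317)]
hit False t 37.2 tcp [ 0.529  -0.3096  0.0158] F [-5.8  4.1  9. ] w 0.0428
held: x -0.0287 0.0698  top z by x: [(-0.03, 0.0318), (-0.02, 0.0319), (-0.01, 0.0319), (0.0, 0.0319), (0.01, 0.0319), (0.02, 0.0319), (0.03, 0.0319), (0.04, 0.0316), (0.05, 0.0193), (0.06, 0.0194)]
t 38.6 tcp [ 0.5286 -0.3093  0.0989] F [-0.4 -0.3  0.3] w 0.0652
crown [(-0.05, 32.8), (-0.04, 32.8), (-0.03, 33.1), (-0.02, 32.9), (-0.01, 33.1), (0.0, 33.0), (0.01, 33.2), (0.02, 33.1), (0.03, 33.0), (0.04, 32.9)]
v range -22.0 22.7  u -47.3 47.6
crown [(-0.05, 33.0), (-0.04, 33.0), (-0.03, 33.0), (-0.02, 33.2), (-0.01, 33.0), (0.0, 33.0), (0.01, 32.9), (0.02, 33.2), (0.03, 33.1), (0.04, 33.0)]
v range -22.0 22.6  u -47.2 48.4
```

Both slabs are home and flat. Next I'll locate the leaf handle in the saved view w3.

```bash
python3 - <<'E'
from h import *
z=np.load("pics/w3.npz"); c={k:(float(z[k]) if z[k].ndim==0 else z[k]) for k in ("vfov","cx","cy","cam_to_world")}
X=cloud("wrist",c,z["d"]); X[:,:,:][z["d"]<=0]=9
o=(N0+N1)/2; ex=np.array([np.cos(YAW),np.sin(YAW)]); u=(X[...,:2]-o)@ex; v=(X[...,:2]-o)@[-ex[1],ex[0]]; Z=X[...,2]
m=(abs(u-.09)<.05)&(abs(v)<.11)&(np.arange(480)<200)[:,None]
for a in np.arange(.04,.26,.01):
    k=m&(Z>a)&(Z<a+.01); 
    if k.sum()>10: print(round(a,2),k.sum(),"u %.4f..%.4f med %.4f v %.3f..%.3f"%(u[k].min(),u[k].max(),np.median(u[k]),v[k].min(),v[k].max()))
k=m&(Z>.215); print("top z",np.percentile(Z[k],98)); t=k&(Z>np.percentile(Z[k],98)-.001); print("ridge u",np.median(u[t]),"nest mid",o)
E
```

```text
0.04 18 u 0.0635..0.0657 med 0.0644 v -0.066..0.065
0.05 134 u 0.0632..0.0717 med 0.0652 v -0.077..0.085
0.06 995 u 0.0639..0.0744 med 0.0698 v -0.085..0.086
0.07 129 u 0.0721..0.0733 med 0.0726 v -0.078..0.080
0.08 163 u 0.0670..0.0739 med 0.0732 v -0.073..0.079
0.09 278 u 0.0664..0.0747 med 0.0736 v -0.069..0.080
0.1 1206 u 0.0673..0.0751 med 0.0710 v -0.065..0.079
0.11 386 u 0.0746..0.0782 med 0.0753 v -0.057..0.080
0.12 279 u 0.0754..0.0766 med 0.0758 v -0.054..0.080
0.13 308 u 0.0760..0.0772 med 0.0765 v -0.033..0.080
0.14 431 u 0.0766..0.0780 med 0.0772 v -0.040..0.080
0.15 473 u 0.0772..0.0786 med 0.0779 v -0.080..0.080
0.16 945 u 0.0475..0.0793 med 0.0783 v -0.080..0.080
0.17 4152 u 0.0469..0.0800 med 0.0763 v -0.080..0.080
0.18 2192 u 0.0463..0.0806 med 0.0797 v -0.080..0.081
0.19 9731 u 0.0474..0.0910 med 0.0837 v -0.081..0.081
0.2 811 u 0.0804..0.0869 med 0.0829 v -0.077..0.043
0.21 591 u 0.0811..0.0855 med 0.0833 v -0.067..0.043
0.22 98 u 0.0828..0.0841 med 0.0834 v -0.056..0.041
0.23 14846 u 0.0820..0.0935 med 0.0867 v -0.043..0.051
top z 0.23830146281869524
ridge u 0.08765374258381756 nest mid [ 0.5317 -0.263 ]
```

```bash
cat >> h.py <<'E'
O=(N0+N1)/2; EX=np.array([np.cos(YAW),np.sin(YAW)]); EY=np.array([-EX[1],EX[0]])
def W(u,v,z): return np.r_[O+u*EX+v*EY,z]
def bar(th,du=0,dz=0,v=.002): return W(.073-.174*np.cos(th)+.002*np.sin(th)+du,v,.058+.174*np.sin(th)+.002*np.cos(th)+dz)
E
python3 - <<'E'
from h import *
p=bar(1.645,0,.06); p0=p-[.1,0,0]
Rm=Rj(YAW,p); claw.command_gripper(.03)
bot.movep(p0,Rm); bot.movel(p); print(bot.current_q().round(2))
print("down hit",bot.movel(bar(1.645,0,-.013),feed=.08,max_force=10)); st()
claw.command_gripper(.02); st()
for th in np.arange(1.55,.59,-.1):
    if bot.movel(bar(th,-.006,-.013),feed=.08,max_force=30): print("stopped",th); break
st(); shot("side","s8")
E
```

```text
[-0.46  0.5   0.75 -0.    1.89 -0.41]
down hit False
t 47.2 tcp [ 0.6198 -0.2659  0.2193] F [-0.1  0.6 -0.4] w 0.0301
t 47.5 tcp [ 0.6197 -0.2658  0.2188] F [ 0.1 -1.   0.1] w 0.02
t 51.2 tcp [ 0.4615 -0.2572  0.1519] F [ 0.1  0.4 -0.1] w 0.0204
```

View pics/s8.png

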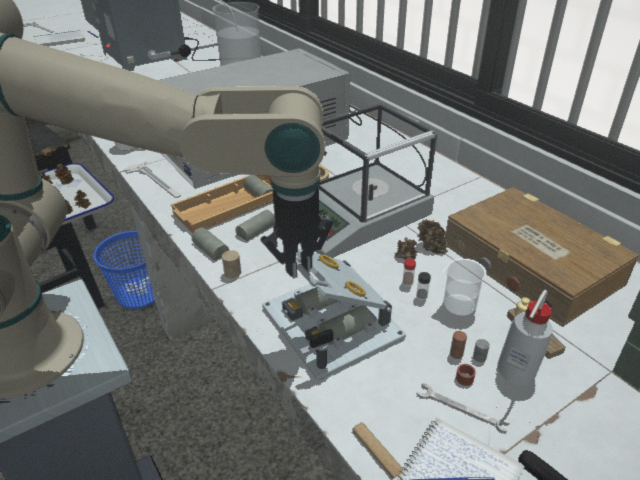

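The leaf followed down to about 35°, and both slabs lie under it. Next I'll push the handle down from above.

```bash
python3 - <<'E'
from h import *
bot.movel(bot.current_tcp_pos()+[0,0,.1]); claw.command_gripper(0)
bot.movep(bar(.62,0,.04),R(YAW+np.pi/2))
for th in (.65,.55,.45,.35,.25,.15,.08,.03,-.01):
    if bot.movel(bar(th,0,.005),feed=.06,max_force=30): print("stopped",th); break
st(); print("closed bar",bar(0,0,.005).round(4))
bot.movel(bot.current_tcp_pos()+[0,0,.08])
p=bot.current_tcp_pos(); p=[.36,p[1],.26]; bot.movep(p,R(YAW-np.pi/2)); c,im,d=shot("wrist","w9"); X=cloud("wrist",c,d)
u=(X[...,:2]-O)@EX; v=(X[...,:2]-O)@EY
for a in np.arange(-.11,.08,.02):
    k=(d>0)&(u>a)&(u<a+.02)&(abs(v)<.02)&(X[...,2]>.05); print(round(a,2),k.sum(),np.median(X[...,2][k]).round(4) if k.any() else '',end="; ")
m=(X[...,2]>.09)&(X[...,2]<.104)&(d>0)&(abs(v+.1)<.04)&(u<-.06)
P=X[m]; print("grip",len(P),P.mean(0).round(4) if len(P) else '',cv2.minAreaRect((P[:,:2]*1000).astype(np.float32)))
E
```

```text
stopped -0.01
t 57.6 tcp [ 0.4318 -0.2561  0.0652] F [-3.7  1.5  9. ] w 0.0003
closed bar [ 0.431  -0.2556  0.065 ]
-0.11 492 0.0649; -0.09 0 ; -0.07 732 0.0652; -0.05 962 0.0652; -0.03 934 0.0653; -0.01 887 0.0653; 0.01 582 0.0653; 0.03 0 ; 0.05 0 ; 0.07 0 ; grip 691 [ 0.4405 -0.3565  0.0953] ((440.81390380859375, -357.54901123046875), (12.40542984008789, 44.0848388671875), 82.2193603515625)
```

View pics/w9.png

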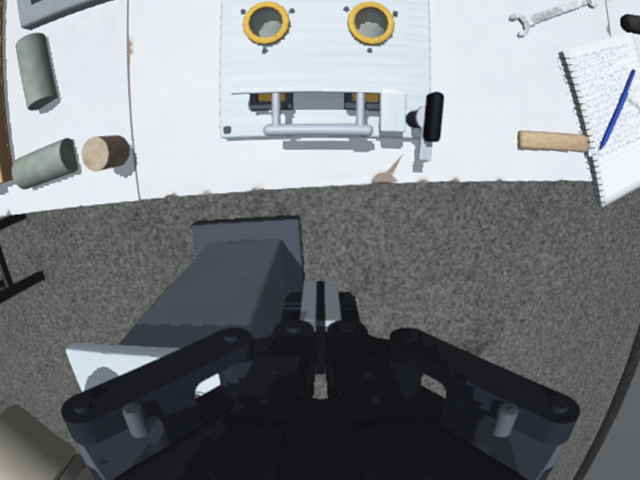

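The leaf is flat at 65 mm. The latch grip is at (0.441, -0.3575) and needs a clockwise turn of about 1.3 rad.

```bash
python3 - <<'E'
from h import *
g=np.array([.4408,-.3573]); a0=np.pi/2-.136
claw.command_gripper(.04); bot.movep([*g,.16],R(a0)); print(bot.current_q().round(2))
print(bot.movel([*g,.077],feed=.08,max_force=10)); claw.command_gripper(0); st()
for k in np.linspace(0,1.32,7)[1:]:
    if bot.movel([*g,.077],R(a0-k),feed=.05,max_force=30): print("stopped",k); break
st(); print(bot.current_wrist_torque().round(2))
claw.command_gripper(.04); bot.movel([*g,.16]); st()
p=[.36,-.30,.26]; bot.movep(p,R(YAW-np.pi/2)); c,im,d=shot("wrist","w10"); X=cloud("wrist",c,d)
u=(X[...,:2]-O)@EX; v=(X[...,:2]-O)@EY
for a in (-.11,-.05,.01):
    k=(d>0)&(u>a)&(u<a+.02)&(abs(v)<.02)&(X[...,2]>.05); print(round(a,2),k.sum(),np.median(X[...,2][k]).round(4) if k.any() else '',end="; ")
m=(X[...,2]>.09)&(X[...,2]<.104)&(d>0)&(abs(v+.1)<.04)&(u<-.06)
P=X[m]; print("grip",len(P),cv2.minAreaRect((P[:,:2]*1000).astype(np.float32)))
E
```

```text
[-0.75  0.2   1.38  0.    1.56 -2.18]
False
t 65.5 tcp [ 0.4409 -0.3581  0.0778] F [-1.1 -3.5  2.1] w 0.0104
t 67.7 tcp [ 0.4404 -0.3587  0.0777] F [-3.6 -7.   3.2] w 0.0102
[-1.13  0.49 -0.  ]
t 68.8 tcp [ 0.4405 -0.3569  0.1589] F [-0.4 -0.8 -1.4] w 0.0403
-0.11 543 0.0647; -0.05 929 0.0652; 0.01 711 0.0652; grip 716 ((440.7178039550781, -357.6470947265625), (12.602452278137207, 44.55754852294922), 6.731485366821289)
```

View pics/w10.png

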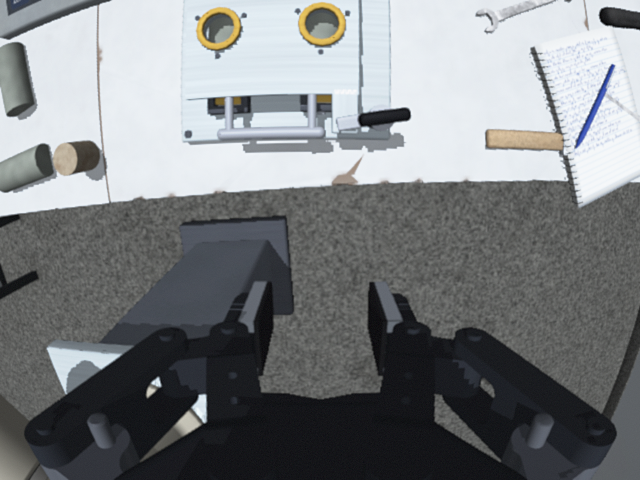

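The latch arm lies over the ear, and its bar turned 1.32 rad. Next is the tray: measure it and the two remaining slabs.

```bash
python3 - <<'E'
from h import *
p=[.40,.17,.28]; bot.movep([.36,0,.28],R(-np.pi/2)); bot.movep(p,R(-np.pi/2)); c,im,d=shot("wrist","w11"); X=cloud("wrist",c,d)
m=(d>0)&(X[...,2]>.024)&(X[...,2]<.034)&(X[...,1]>.15)&(X[...,1]<.32)&(X[...,0]>.38)&(X[...,0]<.74)
n,L,S,C=cv2.connectedComponentsWithStats(m.astype(np.uint8)); i=1+S[1:,4].argmax(); P=X[L==i]; print("tray",len(P),cv2.minAreaRect((P[:,:2]*1000).astype(np.float32)))
for s in silhouettes("wrist","core_0"):
    P=X[s["pixels"]&(d>0)]; P=P[(P[:,2]>.006)&(P[:,2]<.05)]; print(round(s["conf"],2),s["at"],len(P),np.round(cv2.minAreaRect((P[:,:2]*1000).astype(np.float32))[0],1) if len(P)>50 else '')
E
```

```text
tray 3522 ((518.7493896484375, 233.71766662597656), (220.49215698242188, 117.8951187133789), 3.5665712356567383)
0.87 [380.9, 53.2] 3391 [557.  101.9]
0.83 [385.7, 163.0] 3448 [432.5  95.7]
0.77 [229.5, 2.0] 194 [622.9 258.8]
0.59 [600.6, 103.5] 826 [ 535.  -194.6]
```

View pics/w11.png

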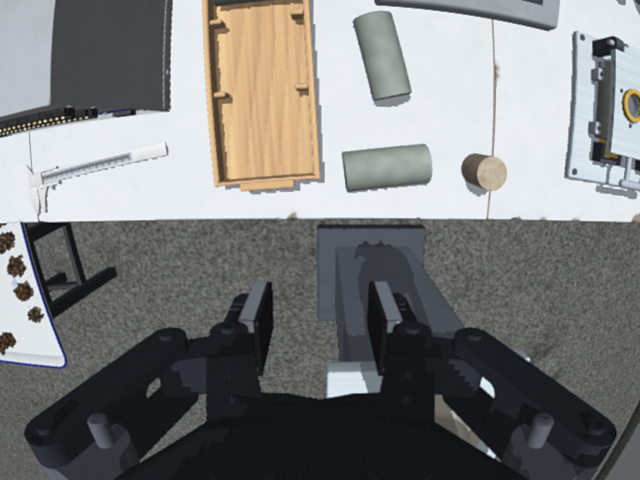

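```bash
python3 - <<'E'
from h import *
z=np.load("pics/w11.npz"); c={k:(float(z[k]) if z[k].ndim==0 else z[k]) for k in ("vfov","cx","cy","cam_to_world")}
X=cloud("wrist",c,z["d"]); e=np.array([np.cos(.0622),np.sin(.0622)]); u=(X[...,:2]-[.5575,.235])@e; v=(X[...,:2]-[.5575,.235])@[-e[1],e[0]]; Z=X[...,2]
for a,b in ((-.12,-.11),(-.095,-.07),(-.03,-.01),(.0,.02)):
    k=(u>a)&(u<b)&(abs(v)<.08)&(Z>.022)&(Z<.036); vv=v[k]
    print(a,"left wall %.4f..%.4f right %.4f..%.4f"%(*np.percentile(vv[vv>0],[3,97]),*np.percentile(vv[vv<0],[3,97])), "floor z",np.median(Z[(u>a)&(u<b)&(abs(v)<.03)]).round(4))
k=(Z>.02)&(Z<.034)&(abs(abs(v)-.0475)<.003); h,b=np.histogram(u[k],np.arange(-.15,.08,.004)); print([(round(float(x),3),int(n)) for x,n in zip(b,h) if n])
E
```

```text
-0.12 left wall 0.0520..0.0588 right -0.0567..-0.0512 floor z 0.0042
-0.095 left wall 0.0522..0.0590 right -0.0569..-0.0508 floor z 0.0042
-0.03 left wall 0.0520..0.0588 right -0.0569..-0.0505 floor z 0.0042
0.0 left wall 0.0521..0.0588 right -0.0574..-0.0503 floor z 0.0042
[(-0.142, 19), (-0.138, 26), (-0.046, 25), (-0.042, 33), (-0.038, 6), (-0.03, 1), (-0.018, 2), (-0.014, 1), (-0.002, 3), (0.002, 3), (0.01, 1), (0.014, 2), (0.038, 32), (0.042, 29), (0.046, 4), (0.054, 2), (0.066, 10), (0.07, 2)]
```

```bash
cat >> h.py <<'E'
def bay(u):
    e=np.array([np.cos(.0622),np.sin(.0622)]); return np.array([.5575,.235])+u*e+.0008*np.array([-e[1],e[0]])
def totray(u):
    b=bay(u); Rb=R(.0622-np.pi)if 0 else R(.0622+np.pi)
    bot.movep([.44,.12,.2],Rb); held(); bot.movel([*b,.2]); bot.movel([*b,.06]); print("hit",bot.movel([*b,.0062],feed=.06,max_force=15),end=" "); st()
    claw.command_gripper(.06); bot.movel([*b,.2]); st()
E
python3 - <<'E'
from h import *
print([solve_ik([*bay(u),.006],R(.0622+np.pi)) is not None for u in (0,-.084)])
s=find(.557,.102); pick(*s,None); held()
totray(0)
shot("top","t12"); shot("wrist","w12")
E
```

```text
[True, True]
found [[0.001, 0.557, 0.101, 0.235, 95.029, 45.281], [0.124, 0.433, 0.096, -1.45, 95.307, 44.807]]
hit False t 76.0 tcp [0.558  0.1012 0.0018] F [-1.4  0.2  4.3] w 0.0426
t 77.2 tcp [0.5569 0.1011 0.1686] F [-0.9  0.3 -4.2] w 0.0426
held: x -0.0282 0.0477  top z by x: [(-0.03, 0.0318), (-0.02, 0.0318), (-0.01, 0.0319), (0.0, 0.0319), (0.01, 0.0319), (0.02, 0.0319), (0.03, 0.0319), (0.04, 0.0317)]Traceback (most recent call last):
  File "<stdin>", line 4, in <module>
  File "h.py", line 107, in totray
    bot.movep([.44,.12,.2],Rb); held(); bot.movel([*b,.2]); bot.movel([*b,.06]); print("hit",bot.movel([*b,.0062],feed=.06,max_force=15),end=" "); st()
    ~~~~~~~~~^^^^^^^^^^^^^^^^^
plant.MotionError: the arm cannot take that pose within its joint ranges
```

```bash
sed -i 's/\[.44,.12,.2\],Rb/[.44,.205,.2],Rb/' h.py
python3 - <<'E'
from h import *
totray(0)
s=find(.433,.096); pick(*s,None); held(); totray(-.084)
p=[.40,.17,.28]; bot.movep(p,R(-np.pi/2)); shot("wrist","w13"); shot("top","t13"); st()
E
```

```text
held: x -0.0291 0.0467  top z by x: [(-0.03, 0.0317), (-0.02, 0.0318), (-0.01, 0.0318), (0.0, 0.0318), (0.01, 0.0318), (0.02, 0.0318), (0.03, 0.0319), (0.04, 0.0317)]
hit False t 84.0 tcp [0.5577 0.2359 0.0065] F [-0.4 -0.4 -3.6] w 0.0432
t 85.8 tcp [0.5571 0.2357 0.1987] F [ 0.3 -0.5 -0.3] w 0.0601
found [[0.001, 0.432, 0.096, -1.45, 95.255, 44.866], [0.174, 0.536, 0.236, -1.553, 95.012, 6.103]]
hit False t 93.0 tcp [0.4325 0.0959 0.0017] F [-1.2 -0.5  6.1] w 0.0428
t 94.3 tcp [0.4314 0.0958 0.1688] F [ 1.1 -0.9 -3.7] w 0.0427
held: x -0.0277 0.0484  top z by x: [(-0.03, 0.032), (-0.02, 0.032), (-0.01, 0.0321), (0.0, 0.032), (0.01, 0.032), (0.02, 0.032), (0.03, 0.032), (0.04, 0.0319)]
held: x -0.0292 0.0471  top z by x: [(-0.03, 0.0317), (-0.02, 0.0318), (-0.01, 0.0318), (0.0, 0.0319), (0.01, 0.0319), (0.02, 0.0319), (0.03, 0.0319), (0.04, 0.0317)]
hit False t 99.4 tcp [0.4739 0.2307 0.0065] F [ 0.2  0.2 -3.1] w 0.0426
t 101.1 tcp [0.4732 0.2304 0.1989] F [-0.4 -0.1  0. ] w 0.0596
t 105.1 tcp [0.4  0.17 0.28] F [-0.1 -0.6 -0.9] w 0.0602
```

View pics/t13.png

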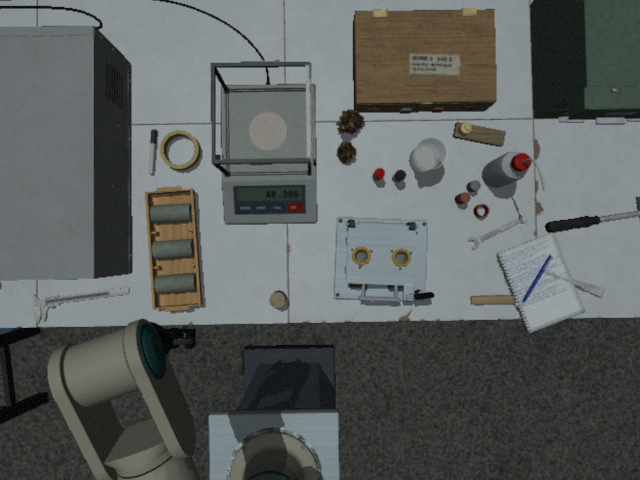

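View pics/w13.png

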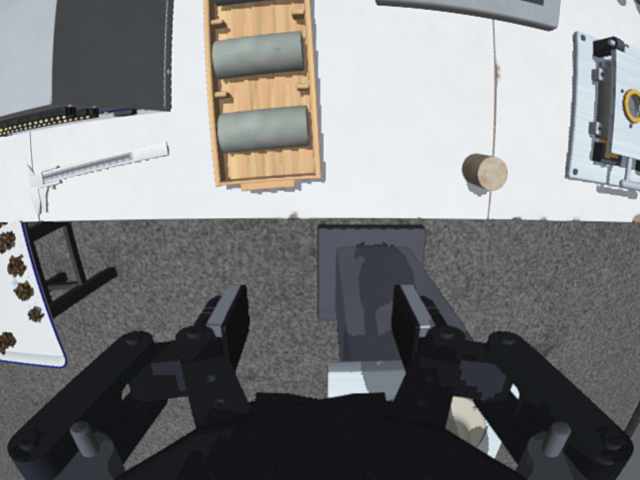

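The top view shows three slabs in the tray at (171,213), (173,250) and (176,283). The leaf is closed and the latch is across the ear at (425,295). One last height check, then I hand in.

```bash
python3 - <<'E'
from h import *
c,p,d=shot("top"); X=cloud("top",c,d)
e=np.array([np.cos(.0622),np.sin(.0622)]); u=(X[...,:2]-[.5575,.235])@e; v=(X[...,:2]-[.5575,.235])@[-e[1],e[0]]
ok=True
for b in (-.084,0,.084):
    z=[float(np.median(X[...,2][(abs(u-b)<.006)&(abs(v-w)<.008)]).round(4)) for w in (-.03,0,.03)]; print(b,z); ok&=max(abs(np.array(z)-.037))<.004
u=(X[...,:2]-O)@EX; v=(X[...,:2]-O)@EY; z=np.median(X[...,2][(abs(u+.05)<.008)&(abs(v)<.03)]); print("leaf front z",z); ok&=abs(z-.065)<.005
if ok: bot.hand_in(); st()
E
```

```text
-0.084 [0.0395, 0.0402, 0.0395]
0 [0.0389, 0.0392, 0.0392]
0.084 [0.0392, 0.0389, 0.0394]
leaf front z 0.06774269796370969
the job is handed in; nothing more can be done
the job is handed in; nothing more can be done
```

The job is done and handed in at about 105 s of robot time. There was no verdict back.

- **Nests:** one slab is in each. I pressed each down while it was still held in the gripper, and felt about 9–10 N. With the leaf still open, both crowns measured 33 mm above the nest floor, flat along their length and centred within about 1 mm.
- **Leaf and latch:** I closed the leaf, and its top measured 65 mm, flat. The latch turned about 1.32 rad and its arm lies over the ear. The leaf height stayed the same afterwards.
- **Tray:** it started with one slab, and I added two. All three lie level and centred in their bays. That used all five slabs present, so none is left on the bench.

**Last check:** the top camera read every height about 2–3 mm high (tray crowns 39–40 mm against 37 expected, leaf 67.7 mm against 65). The offset was about the same everywhere, so I took it as that camera's calibration error. I did not re-press the slab ends with closed fingers, because the measured crowns were already flat. I saw neither a slab being knocked aside nor the grip slackening.

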